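Put the guide bushing away and walk the sticking dust shutter home

ROBOT

A 6-joint arm with a two-finger parallel gripper is mounted at the origin on the work surface. World frame = base frame: x ahead of the robot, y to its left, z up, the work surface at z = 0. Lengths are in m, angles in rad, forces in N, time in s.
With the tool pointing down it reaches from about 0.3 to 0.85 m from the base axis. Payload 4.2 kg.
Tool frame: the origin (TCP) lies on the centre line of the jaws, within the pads' length; the fingertips stand 22 mm ahead of it and the grasp point (between the pads) lies 3 mm ahead of it; z points along the fingers, y is the direction in which the jaws open and shut (so a half turn about z gives the same grasp; the last joint's range is limited). The gripper opens to 91 mm and grips with 3 to 60 N. Pads are 32 mm wide; open, the fingers measure 118 mm over their backs; the gripper's body (76 mm by 178 mm) begins 60 mm behind the grasp point.
Start: joints at [1.324, 0.32, 1.565, -0, 1.257, -0.02], TCP at [0.129, 0.56, 0.236] pointing down, gripper open.
Joint ranges: [-3.11, 3.11], [-0.84, 2.01], [0.21, 2.61], [-1.34, 4.49], [0.05, 2.63], [-2.56, 2.56]. Speed limits (rad/s): [2.57, 2.57, 3.14, 3.14, 3.14, 3.14].

INTERFACE

Orientations are given as [roll, pitch, yaw] about the fixed x, y, z axes, in that order (R = Rz(yaw) Ry(pitch) Rx(roll)).
In Python, from bench import sensors, optics, bot gives the robot as it stands.
- The arm moves only by the tool step_arm, never from a script. Its argument "series" is a list of rows, each a list of 3 entries, a list of its own where there are three numbers: the shift along the tool's x, y, z in cm, then the turn, a rotation vector about the tool's x, y, z in degrees, then the closure, from 0 (fully open) to 1 (shut). A call has 1 to 20 rows; each row shifts and turns the commanded pose from where the row before left it, along the tool's axes as they then stand; what a row does not reach is not made up. A row lasts 1/8 s, in which the tool goes at most 62.5 mm and 10.7 degrees, less where a joint would pass 70% of its speed; a pose out of reach is approached as far as the arm can. A call with a gripper value outside its range is refused whole. The fingers move at their own pace and stop on an object; "squeeze" is the grip in N (left out, the last holds). Time passes only in rows, so rows that do not move let the fingers close. It gives the time, the measured TCP pose, the force and the opening at its end, in the units of the state.
- sensors.get_state(): the state, without advancing time (a new reading comes with each control period).
- optics.capture(name): name is "side" or "top"; returns the picture (420x560x3 uint8, red, green, blue); there is no depth.
- optics.camera_params(name): a dict with "fovy" (degrees; the focal length in pixels is half the picture's height over the tangent of half this angle, whatever the lens; pixels are square), "cx", "cy" (the principal point, pixels), "position" and "rotation" of the camera in the world. Camera axes: x right, y up, looking along -z (the intrinsics and any distortion apply to the point x, -y, -z); pixel columns grow to the right and rows downward; lengths in m; the calibration is good to about 2 mm. A picture is of the moment at which its call begins. camera_params takes no time and is no camera call.
- bot.hand_in(): hands the job in, once; it reports no verdict.
The state is a dict: "time_s": time; "joints": joint angles; "joint_vel": joint speeds; "tau": joint torques, N m; "ee_pos": TCP position; "orientation": TCP orientation; "ft_force": force on the tool from outside, world axes, zero at the start; "wrist_torque": the same for the moment, N m; "width": finger opening in m.
Only numpy, scipy, OpenCV 4.12 (cv2) and the standard library are available. Lean on these libraries where they do the work, as an engineer would, in place of code of your own. Each camera call takes 0.05 s, during which the arm holds its last target. There are 200 camera calls.

TASK

Gently set the steel guide bushing upright on the floor of the open well in the blue case, then close the sticking dust shutter over it by pushing its two orange studs in turn, a little at a time, because it racks and jams when one end gets ahead; never force it when it binds. Once it is fully home against its stops at both ends, bed it with a firm steady push of about 16 newtons for a full second on the left stud and then the same on the right, and let go. Keep off the dial indicator and leave the other tools where they are.

Things in the scene. Friction and masses are not known exactly. Their poses are not given: they have to be found in the camera images.
- keeper: Blue low case fixed on the granite, 180 (x) x 282 (y) x 63 mm high. Origin: on its underside, mid-width, 80 mm from its far end. +x is the way the shutter closes (roughly away from the robot), +y to the left. Grey deck 44 mm up. Tracks at both y ends: gummy side walls (inner faces at y=+-121.5), hold-down lips reaching in to y=+-109, lip tops 58.5 mm up, rigid stops at the +x ends.
- well (a point): Centre of the black floor of the open well in the case's deck, beyond the shutter: x=+38, y=0, 6 mm above the granite (38 mm below the deck). The well is 48 mm in x by 130 mm in y (axes of the case): fingers beside the bushing fit only if they stand along its long y direction.
- bridge (a point): Middle of the top of the fixed dark steel bridge plate on the case, 63 mm above the granite: it spans y within +-66 and x from -100 to -8 mm of the case and covers the shutter's middle, so that the shutter cannot be pushed there.
- shutter: Silver plate, 89 (along the slide, x) x 240 (y) x 10 mm, 0.6 to 1 kg, loose in the tracks on the deck. Origin: on its underside midway between the studs, 35 mm behind its front edge; axes as the case's when square. Starts 50 to 58 mm short of home; home is origin at x=+28 mm in the case's frame, front corners on the stops. Side play 1.5 mm each side: it can turn only about 0.05 rad before its corners wedge.
- stud_left (a point): Half-way up the left (+y) orange push stud of the shutter: upright round pin, 14 mm across, 52 to 82 mm above the granite (this point: 67), 88 mm from the shutter's middle. Home at x=+28 mm in the case's frame (2.5 mm short is still good). Push it with shut fingertips 62 mm or more above the granite, clear of the lips. For bedding, 12 N held 0.3 s counts; over 25 N on the shutter damages it.
- stud_right (a point): The same for the right (-y) stud. A push on one stud moves that end 10 to 15 mm from square, or 20 to 25 from fully racked the other way, with a few newtons, the far end creeping some 5 mm; then the shutter jams and the force climbs steeply. More force does not help; pushing the other stud frees it. Meet the studs slowly: near home a tap at 50 mm/s can already exceed 25 N.
- bushing_mid (a point): Centre (half-way up) of the hardened steel guide bushing: a plain bright ring standing upright on the granite to the left or right of the case, outside diameter 32 mm, bore 18 mm, 30 mm high, 0.12 kg. z axis along the bore. Hard and brittle: set it down, do not drop it in.
- bushing: The same bushing; origin at the centre of its underside.
- indicator: The dial test indicator on its magnetic arm, fixed on the case's bridge. Origin and axes are those of the case; it stands within x=-70..-18, y=-50..+52 mm, top 107 mm above the granite. Delicate: not to be touched.
- jack: Bystander: dark round machinist's jack, 42 mm in diameter, 44 mm high, standing on the side of the case where the bushing is not. Leave alone.
- scriber: Bystander: red-handled scriber, 155 mm long, lying on the granite to the right. Leave alone.
- bore_gauge: Bystander: silver bore gauge with a round dial, 165 mm long, lying on the granite to the left. Leave alone.
Things that resemble listed ones, but are neither listed nor needed, are in the scene too. Of the things like the bushing, leave any that is pink or turquoise; of the rest the smaller one is meant.

How it is judged:
By the outcome, as a careful person would: the job done as asked, in the order asked, and still so for the second after the job is handed in, with the robot touching nothing.
It also fails if it takes over 72 s, if anything falls off the work surface, if the arm or the gripper's body presses on something with over 40 N, if the wrist force passes 120 N, or if a joint passes its speed limit or range.

## Working session

There is one attempt and no reset: what is moved stays moved. The work goes in short steps, Python scripts to look and compute and a tool call to move; the robot and the scene stay as the last step left them, time stands still between calls to the robot, and variables do not carry over. Pictures are saved under pics/ and viewed, about 8 in all and at most 12, crops included, and the job is handed in when it is done.

Besides the shell and the picture viewer there is one more tool, called after ">>>" as name(argument=value, ...), one argument or row to a line, values as JSON. step_arm: Moves the arm, as the interface text tells. Its arguments: {"type":"object","properties":{"series":{"type":"array","items":{"type":"array"}},"squeeze":{"type":"number"}},"required":["series"]}

```bash
ls; mkdir -p pics
python3 - <<'E'
from bench import sensors, optics
import cv2
print(sensors.get_state())
for n in("side","top"):
    im=optics.capture(n); cv2.imwrite(f"pics/{n}0.png",im[:,:,::-1]); print(n,optics.camera_params(n))
E
```

```text
pics
{'time_s': 0.0, 'joints': array([ 1.32400075e+00,  3.20305694e-01,  1.56568726e+00,  3.25474703e-06,
        1.25734992e+00, -2.00234442e-02]), 'joint_vel': array([-0.0004821 , -0.00059358, -0.00020461, -0.00072856, -0.00140175,
        0.00018077]), 'tau': array([-5.26027288e-04, -4.12479186e+01, -2.31971133e+01,  7.27207004e-02,
        4.56814142e-02, -1.39945791e-04]), 'ee_pos': array([0.12917901, 0.55983246, 0.23510911]), 'orientation': array([-3.13984285e+00, -3.81368749e-05,  2.91481948e+00]), 'ft_force': array([ 0.35656857, -0.20467137,  0.30901451]), 'wrist_torque': array([0.01116625, 0.03073286, 0.00588665]), 'width': 0.09081270327727671}
side {'fovy': 56.28601455363991, 'cx': 271.7326990586176, 'cy': 206.99701411212405, 'position': array([ 0.11183186, -0.58996493,  0.6609122 ]), 'rotation': array([ 0.8901863 ,  0.01761569, -0.62613109])}
top {'fovy': 52.48642256234053, 'cx': 276.3028629115199, 'cy': 211.9604110511451, 'position': array([0.38003321, 0.00956824, 1.02688831]), 'rotation': array([ 0.15022441,  0.01510169, -1.56175294])}
```

View both.

View pics/side0.png

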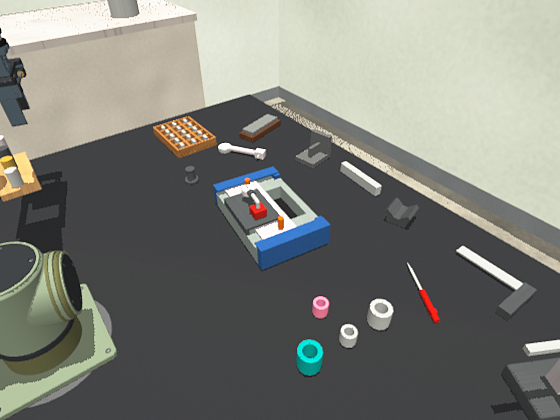

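View pics/top0.png

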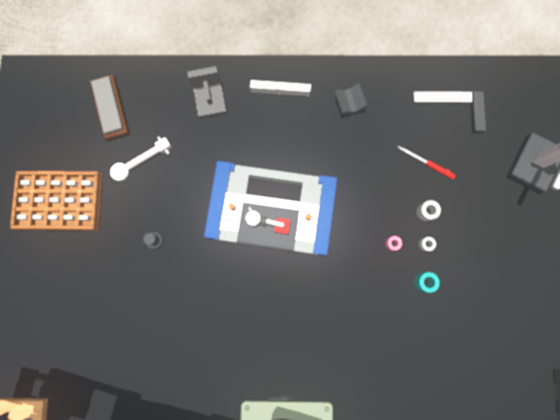

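The side view shows the case around (272,215) with four rings to its right. They are pink (320,306), turquoise (309,356), large white (380,313) and small white (348,335). In the top view the same rings are at (395,243), (429,282), (430,210) and (428,244). The small white/bright ring fits: it is neither pink nor turquoise, and it's the smaller of the other two. I'll check it in an enlarged crop.

Run:
```python
import cv2,numpy as np
s=cv2.imread("pics/side0.png");t=cv2.imread("pics/top0.png")
def c(im,x,y,w,h,k):
    o=cv2.resize(im[y:y+h,x:x+w],None,fx=k,fy=k,interpolation=cv2.INTER_CUBIC)
    for i in range(0,w,10):
        cv2.line(o,(int((i+.5)*k),0),(int((i+.5)*k),8 if (x+i)%50 else 16),(0,255,255),1)
        if i%20==0: cv2.putText(o,str(x+i),(int((i+.5)*k)+2,22),0,.35,(0,255,255),1)
    for j in range(0,h,10):
        cv2.line(o,(0,int((j+.5)*k)),(8,int((j+.5)*k)),(0,255,255),1)
        if j%20==0: cv2.putText(o,str(y+j),(10,int((j+.5)*k)+4),0,.35,(0,255,255),1)
    return o
A=c(t,200,150,140,110,5.7); cv2.imwrite("pics/c1.png",A)
B=c(s,208,160,130,110,5.4); cv2.imwrite("pics/c2.png",B)
C=np.hstack([c(s,290,285,110,100,3.6),c(t,380,190,110,100,3.6)]); cv2.imwrite("pics/c3.png",C)
```

```text
(no output)
```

View pics/c1.png

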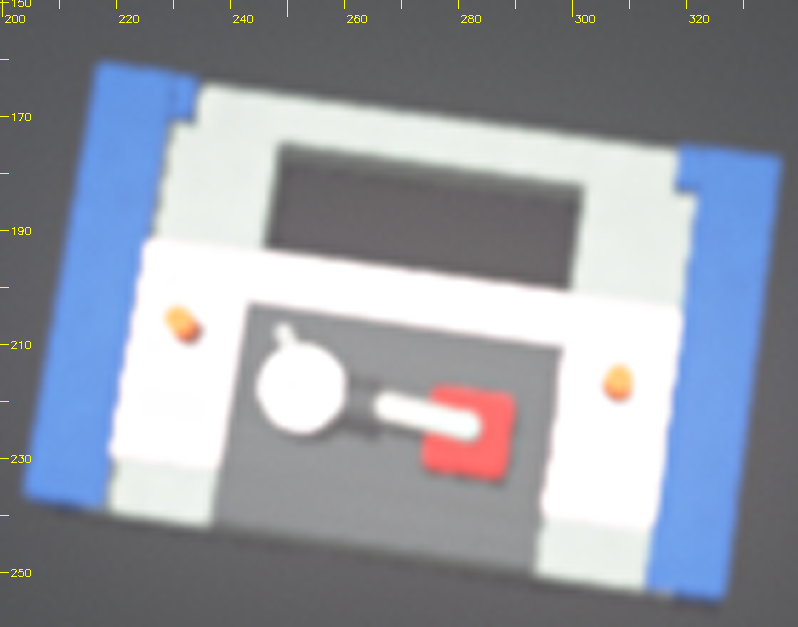

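View pics/c2.png

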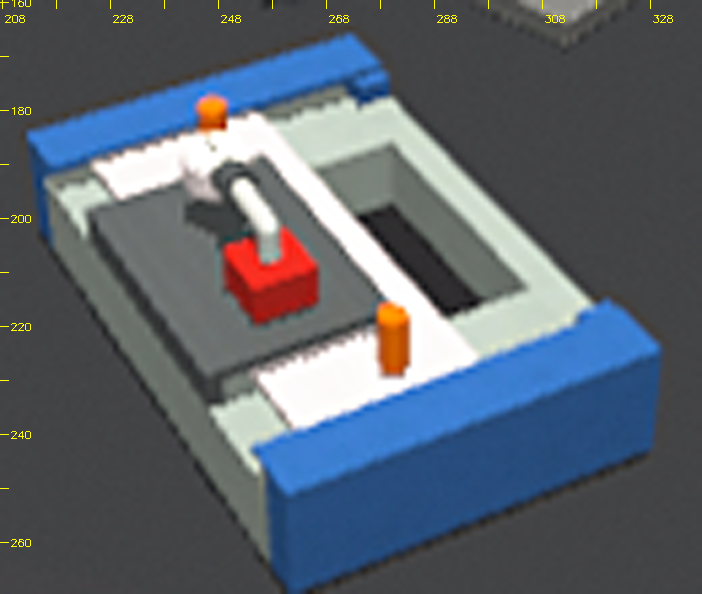

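View pics/c3.png

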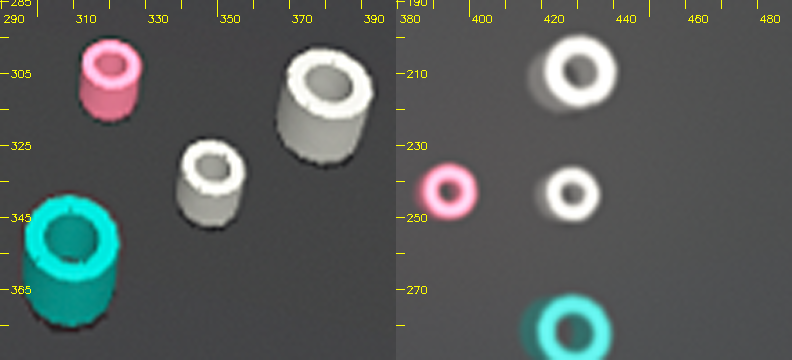

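The crop confirms it: the small plain bright ring at top (428,243) and side (348.7,331) is smaller than the white one at (430,210). The case's corners, studs and well are all clear too. Next I triangulate.

```bash
cat > h.py <<'E'
import numpy as np, cv2
from scipy.spatial.transform import Rotation as R
from scipy.optimize import least_squares
from bench import sensors, optics
P={n:optics.camera_params(n) for n in("side","top")}
def proj(n,X):
    p=P[n]; f=210/np.tan(np.radians(p["fovy"]/2))
    c=(np.atleast_2d(X)-p["position"])@R.from_euler("xyz",p["rotation"]).as_matrix()
    return np.c_[p["cx"]+f*c[:,0]/-c[:,2], p["cy"]-f*c[:,1]/-c[:,2]]
def tri(uvs,uvt):
    r=least_squares(lambda X:np.r_[proj("side",X)[0]-uvs,proj("top",X)[0]-uvt],[.5,0,.05]); return r.x,r.fun
def onz(n,uv,z):
    r=least_squares(lambda X:proj(n,[X[0],X[1],z])[0]-uv,[.5,0]); return r.x
def case2w(c,L):
    L=np.atleast_2d(L); a=c[2]
    return np.c_[c[0]+L[:,0]*np.cos(a)-L[:,1]*np.sin(a), c[1]+L[:,0]*np.sin(a)+L[:,1]*np.cos(a), L[:,2]]
def w2case(c,W):
    W=np.atleast_2d(W); d=W[:,:2]-c[:2]; a=c[2]
    return np.c_[d[:,0]*np.cos(a)+d[:,1]*np.sin(a), -d[:,0]*np.sin(a)+d[:,1]*np.cos(a)]
E
python3 - <<'E'
from h import *
np.set_printoptions(precision=4,suppress=True)
T=lambda u,v:np.array([199.5+u/5.7,149.5+v/5.7]); S=lambda u,v:np.array([207.5+u/5.4,159.5+v/5.4])
top={(.08,.141):T(97,62),(.08,-.141):T(782,157),(-.1,-.141):T(722,599),(-.1,.141):T(24,498)}
side={(-.1,-.141):S(288,494),(.08,-.141):S(660,350),(-.1,.141):S(28,133),(.08,.141):S(350,36)}
for z in(.0585,.063):
  def f(c):
    return np.concatenate([(proj(n,case2w(c,[*k,z]))[0]-uv) for n,d in(("top",top),("side",side)) for k,uv in d.items()])
  r=least_squares(f,[.5,0,0]); print(z,r.x,r.fun.reshape(-1,2).round(1).tolist())
c=r.x
for k in side: print(k,tri(side[k],top[k]))
print("wellfloor",case2w(c,[.038,0,.006]))
for nm,s,t in(("L",S(211,103),T(180,320)),("R",S(393,313),T(619,378)),("bush",(348.7,331.2),(428.4,243.1))):
    X,e=tri(s,t); print(nm,X,e.round(1),w2case(c,X)); print("  z-fixed",[w2case(c,onz(n,u,.082)) if nm!="bush" else onz(n,u,.03) for n,u in(("side",s),("top",t))])
for u in((278,143),(583,185)): print("well corner",w2case(c,onz("top",T(*u),.044)))
print(w2case(c,onz("top",T(147,238),.054)),w2case(c,onz("top",T(682,308),.054)))
E
```

```text
0.0585 [ 0.5492  0.0375 -0.1363] [[0.3, 0.2], [-0.4, 0.1], [0.2, -0.5], [0.1, -0.7], [-0.6, 0.5], [0.3, -0.0], [-0.6, 0.3], [-0.0, -0.2]]
0.063 [ 0.548   0.0362 -0.1367] [[0.5, 0.1], [0.4, 0.2], [1.0, -0.1], [0.3, -0.3], [-0.8, -0.4], [0.4, -1.0], [-0.9, -0.7], [-0.1, -1.2]]
(-0.1, -0.141) (array([ 0.431 , -0.0887,  0.0598]), array([-0.5896,  0.1089,  0.2915, -0.5626]))
(0.08, -0.141) (array([ 0.6087, -0.1136,  0.0593]), array([ 0.2685, -0.0694, -0.1481,  0.2368]))
(-0.1, 0.141) (array([0.4689, 0.1902, 0.0597]), array([-0.6499,  0.096 ,  0.2415, -0.5171]))
(0.08, 0.141) (array([0.6484, 0.1673, 0.057 ]), array([ 0.0175, -0.0037, -0.0073,  0.0131]))
wellfloor [[0.5856 0.031  0.006 ]]
L [0.5368 0.1266 0.0841] [-0.3  0.1  0.1 -0.2] [[-0.0234  0.088 ]]
  z-fixed [array([[-0.0214,  0.0908]]), array([[-0.0236,  0.0885]])]
R [ 0.5153 -0.0465  0.0819] [-0.3  0.1  0.2 -0.3] [[-0.0211 -0.0863]]
  z-fixed [array([[-0.0204, -0.0866]]), array([[-0.0218, -0.0861]])]
bush [ 0.4602 -0.3293  0.0296] [-0.1  0.   0.1 -0.1] [[-0.0371 -0.374 ]]
  z-fixed [array([ 0.4602, -0.3295]), array([ 0.4599, -0.3289])]
well corner [[0.0614 0.0657]]
well corner [[ 0.0617 -0.062 ]]
[[0.0121 0.1115]] [[ 0.0145 -0.1086]]
```

>>> step_arm(
  series=[
    [[0,0,0],[0,0,-5.2],0.3],
    [[-3.4,-3.2,0],[0,0,0],0.3],
    [[-3.4,-3.2,0],[0,0,0],0.3],
    [[-3.4,-3.2,0],[0,0,0],0.3],
    [[-3.4,-3.2,0],[0,0,0],0.3],
    [[-3.4,-3.2,0],[0,0,0],0.3],
    [[-3.4,-3.2,0],[0,0,0],0.3],
    [[-3.4,-3.2,0],[0,0,0],0.3],
    [[-3.4,-3.2,0],[0,0,0],0.3],
    [[-3.4,-3.2,0],[0,0,0],0.3],
    [[-3.4,-3.2,0],[0,0,0],0.3],
    [[-1.2,-5.7,0],[0,0,0],0.3],
    [[-1.2,-5.7,0],[0,0,0],0.3],
    [[-1.2,-5.7,0],[0,0,0],0.3],
    [[-1.2,-5.7,0],[0,0,0],0.3],
    [[-1.2,-5.7,0],[0,0,0],0.3],
    [[-1.2,-5.7,0],[0,0,0],0.3],
    [[-1.2,-5.7,0],[0,0,0],0.3],
    [[-1.2,-5.0,2],[0,0,0],0.3],
    [[0,0,2],[0,0,0],0.3],
  ],
)

```text
time_s: 2.6
ee_pos: [0.457, -0.2641, 0.1949]
orientation: [-3.141, 0.0, 3.001]
ft_force: [0.2, 0.5, -0.0]
width: 0.0636
```

```bash
cat >> h.py <<'E'
C=np.array([.5490,.0372,-.1363])
def go(W,s=None):
    s=s or sensors.get_state(); M=R.from_euler("xyz",s["orientation"])
    d=M.inv().apply(np.array(W)-s["ee_pos"])*100
    err=(M.inv()*R.from_euler("xyz",[np.pi,0,np.pi+C[2]])).as_rotvec(degrees=True)
    print("t",round(s["time_s"],2),"pos",s["ee_pos"].round(4),"case",w2case(C,s["ee_pos"][None])[0].round(4),"F",s["ft_force"].round(1),"w",round(s["width"],4),"| tool d cm",d.round(2),"turn",err.round(2))
E
python3 - <<'E'
from h import *
go([.460,-.329,.027])
E
```

```text
t 2.6 pos [ 0.457  -0.2641  0.1949] case [-0.0502 -0.311 ] F [ 0.2  0.5 -0. ] w 0.0636 | tool d cm [-1.19 -6.37 16.79] turn [-0.04  0.02 -0.23]
```

>>> step_arm(
  series=[
    [[-0.6,-3.2,1.5],[0,0,0],0.3],
    [[-0.6,-3.2,1.5],[0,0,0],0.3],
    [[0,0,3],[0,0,0],0.3],
    [[0,0,3],[0,0,0],0.3],
    [[0,0,3],[0,0,0],0.3],
    [[0,0,2.4],[0,0,0],0.3],
    [[0,0,1.5],[0,0,0],0.3],
    [[0,0,0.8],[0,0,0],0.3],
    [[0,0,0],[0,0,0],0.3],
  ],
)

```text
time_s: 3.72
ee_pos: [0.4602, -0.3257, 0.0288]
orientation: [3.141, -0.0, 3.006]
ft_force: [0.0, -0.0, -0.2]
width: 0.0636
```

Run:
```python
from h import *
go([.460,-.329,.027])
s=optics.capture("side");t=optics.capture("top")
k=lambda im,x,y:cv2.resize(im[y:y+100,x:x+100,::-1],None,fx=4,fy=4,interpolation=cv2.INTER_CUBIC)
cv2.imwrite("pics/g1.png",np.hstack([k(s,300,270),k(t,370,190)]))
```

```text
t 3.73 pos [ 0.4602 -0.3257  0.0288] case [-0.0386 -0.3716] F [ 0.  -0.  -0.2] w 0.0636 | tool d cm [-0.02 -0.33  0.18] turn [ 0.01 -0.01  0.01]
```

View pics/g1.png

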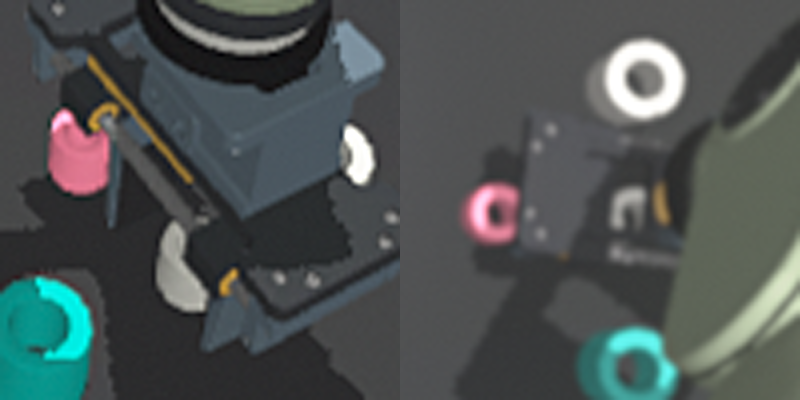

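The fingers straddle the ring, at side crop about (185,265), and the neighbouring rings are clear. I'll centre on it and close.

>>> step_arm(
  series=[
    [[0,-0.3,0.1],[0,0,0],0.3],
    [[0,0,0],[0,0,0],0.5],
    [[0,0,0],[0,0,0],0.6],
    [[0,0,0],[0,0,0],0.75],
    [[0,0,0],[0,0,0],0.75],
    [[0,0,0],[0,0,0],0.75],
  ],
  squeeze=20,
)

```text
time_s: 4.58
ee_pos: [0.4598, -0.3287, 0.028]
orientation: [3.142, 0.0, 3.006]
ft_force: [0.2, 0.3, 0.5]
width: 0.0318
```

Run:
```python
from h import *
go([.460,-.329,.15])
```

```text
t 4.58 pos [ 0.4598 -0.3287  0.028 ] case [-0.0387 -0.3746] F [0.2 0.3 0.5] w 0.0318 | tool d cm [ -0.02  -0.02 -12.2 ] turn [0.   0.   0.02]
```

>>> step_arm(
  series=[
    [[0,0,-1.5],[0,0,0],0.75],
    [[0,0,-3.5],[0,0,0],0.75],
    [[0,0,-4],[0,0,0],0.75],
    [[0,0,-4],[0,0,0],0.75],
    [[-0.8,3.8,0],[0,0,0],0.75],
    [[-0.8,3.8,0],[0,0,0],0.75],
    [[-0.8,3.8,0],[0,0,0],0.75],
    [[-0.8,3.8,0],[0,0,0],0.75],
    [[-0.8,3.8,0],[0,0,0],0.75],
    [[-0.8,3.8,0],[0,0,0],0.75],
    [[-0.8,3.8,0],[0,0,0],0.75],
    [[-0.7,3.8,0],[0,0,0],0.75],
    [[-0.7,3.8,0],[0,0,0],0.75],
    [[-0.6,3.2,0],[0,0,0],0.75],
    [[0,0,0],[0,0,0],0.75],
    [[0,0,0],[0,0,0],0.75],
  ],
)

```text
time_s: 6.58
ee_pos: [0.5855, 0.0312, 0.1583]
orientation: [-3.141, -0.0, 3.006]
ft_force: [0.0, 0.4, -1.7]
width: 0.0317
```

Run:
```python
from h import *
W=case2w(C,[.038,0,.08])[0];print(W);go(W)
s=optics.capture("side");t=optics.capture("top")
cv2.imwrite("pics/g2.png",cv2.resize(s[110:270,180:380,::-1],None,fx=4,fy=3.7,interpolation=cv2.INTER_CUBIC))
```

```text
[0.58664757 0.03203662 0.08      ]
t 6.58 pos [0.5855 0.0312 0.1583] case [ 0.0369 -0.001 ] F [ 0.   0.4 -1.7] w 0.0317 | tool d cm [-0.11  0.11  7.83] turn [-0.02 -0.    0.03]
```

View pics/g2.png

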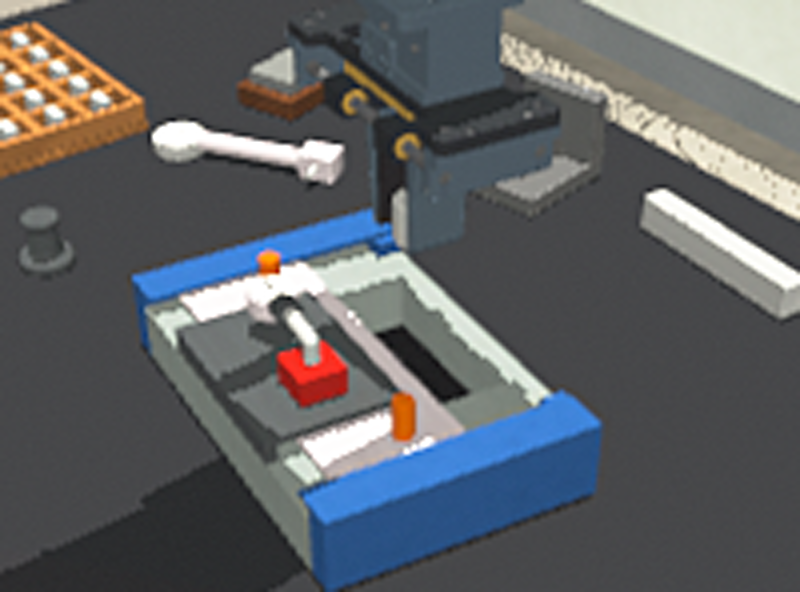

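The bushing is held level above the case, with the well open below at about (430,365) in the crop. Lowering in.

>>> step_arm(
  series=[
    [[-0.1,0.1,2],[0,0,0],0.75],
    [[0,0,2],[0,0,0],0.75],
    [[0,0,2],[0,0,0],0.75],
    [[0,0,1.5],[0,0,0],0.75],
    [[0,0,1.5],[0,0,0],0.75],
    [[0,0,1.2],[0,0,0],0.75],
    [[0,0,0.8],[0,0,0],0.75],
    [[0,0,0.4],[0,0,0],0.75],
    [[0,0,0.2],[0,0,0],0.75],
    [[0,0,0],[0,0,0],0.75],
  ],
)

```text
time_s: 7.92
ee_pos: [0.5871, 0.0324, 0.0421]
orientation: [3.141, 0.0, 3.006]
ft_force: [-0.6, 0.4, -0.3]
width: 0.0318
```

Run:
```python
from h import *
go(case2w(C,[.038,0,.034])[0])
```

```text
t 7.92 pos [0.5871 0.0324 0.0421] case [0.0384 0.0004] F [-0.6  0.4 -0.3] w 0.0318 | tool d cm [ 0.04 -0.04  0.81] turn [0.01 0.03 0.02]
```

>>> step_arm(
  series=[
    [[0,0,0.3],[0,0,0],0.75],
    [[0,0,0.2],[0,0,0],0.75],
    [[0,0,0.1],[0,0,0],0.75],
    [[0,0,0.05],[0,0,0],0.75],
    [[0,0,0.05],[0,0,0],0.75],
    [[0,0,0],[0,0,0],0.75],
  ],
)

```text
time_s: 8.68
ee_pos: [0.5869, 0.0324, 0.0349]
orientation: [3.142, 0.0, 3.006]
ft_force: [-1.0, -0.4, -1.8]
width: 0.0321
```

>>> step_arm(
  series=[
    [[0,0,0.04],[0,0,0],0.75],
    [[0,0,0.04],[0,0,0],0.75],
    [[0,0,0],[0,0,0],0.75],
  ],
)

```text
time_s: 9.05
ee_pos: [0.5869, 0.0324, 0.0341]
orientation: [3.142, -0.0, 3.006]
ft_force: [-0.2, 0.3, -0.0]
width: 0.032
```

>>> step_arm(
  series=[
    [[0,0,0.03],[0,0,0],0.75],
    [[0,0,0.03],[0,0,0],0.75],
    [[0,0,0],[0,0,0],0.75],
  ],
)

```text
time_s: 9.43
ee_pos: [0.587, 0.0324, 0.0339]
orientation: [3.141, 0.0, 3.006]
ft_force: [-1.1, 0.1, 2.7]
width: 0.0317
```

The ring is on the floor: upward force, at the expected height. Opening slowly and rising.

>>> step_arm(
  series=[
    [[0,0,0],[0,0,0],0.62],
    [[0,0,0],[0,0,0],0.58],
    [[0,0,0],[0,0,0],0.5],
    [[0,0,0],[0,0,0],0.42],
    [[0,0,-0.5],[0,0,0],0.42],
    [[0,0,-1.5],[0,0,0],0.42],
    [[0,0,-3],[0,0,0],0.42],
    [[0,0,-3],[0,0,0],0.42],
    [[0,0,-4],[0,0,0],0.6],
    [[0,0,-4],[0,0,0],1],
    [[0,4,0],[0,0,0],1],
    [[0,4,0],[0,0,0],1],
    [[0,4,0],[0,0,0],1],
    [[0,4,0],[0,0,0],1],
    [[0,4,0],[0,0,0],1],
    [[0,0,0],[0,0,0],1],
  ],
  squeeze=20,
)

```text
time_s: 11.42
ee_pos: [0.6141, 0.2332, 0.1945]
orientation: [3.14, 0.001, 3.009]
ft_force: [-0.7, -0.5, -0.3]
width: 0.0001
```

Run:
```python
from h import *
go(case2w(C,[-.022-.045,.087,.1])[0])
s=optics.capture("side");t=optics.capture("top")
k=lambda im,x,y:cv2.resize(im[y:y+100,x:x+130,::-1],None,fx=3,fy=3,interpolation=cv2.INTER_CUBIC)
cv2.imwrite("pics/g3.png",np.hstack([k(s,210,160),k(t,205,155)]))
```

```text
t 11.43 pos [0.6141 0.2332 0.1945] case [0.0379 0.203 ] F [-0.7 -0.5 -0.3] w 0.0001 | tool d cm [ 10.54 -11.58   9.42] turn [0.08 0.07 0.21]
```

View pics/g3.png

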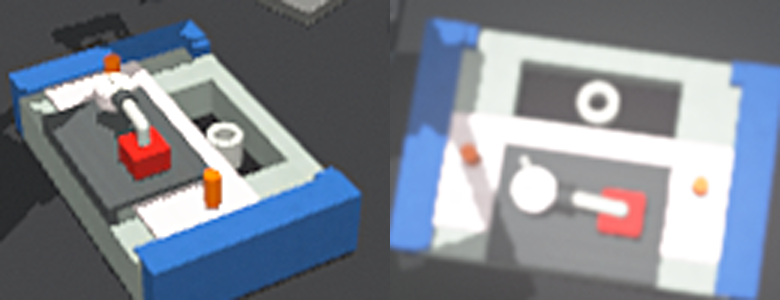

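The bushing stands upright in the well, at side crop (225,140) and top crop (598,102). Fingers are shut and I'm going behind the left stud.

>>> step_arm(
  series=[
    [[3.5,-3.8,0],[0,0,0],1],
    [[3.5,-3.8,0],[0,0,0.2],1],
    [[3.6,-4.0,0],[0,0,0],1],
    [[0,0,4],[0,0,0],1],
    [[0,0,4],[0,0,0],1],
    [[0,0,2],[0,0,0],1],
    [[0,0,0.6],[0,0,0],1],
    [[0,0,0],[0,0,0],1],
  ],
)

```text
time_s: 12.52
ee_pos: [0.4935, 0.1295, 0.0881]
orientation: [3.141, 0.001, 3.001]
ft_force: [0.2, 0.2, 0.7]
width: 0.0003
```

Run:
```python
from h import *
go(case2w(C,[-.024-.023,.087,.088])[0])
```

```text
t 12.53 pos [0.4935 0.1295 0.0881] case [-0.0676  0.0839] F [0.2 0.2 0.7] w 0.0003 | tool d cm [-2.06  0.31  0.01] turn [ 0.01  0.04 -0.23]
```

>>> step_arm(
  series=[
    [[-0.5,0.3,0],[0,0,-0.2],1],
    [[-0.5,0,0],[0,0,0],1],
    [[-0.3,0,0],[0,0,0],1],
    [[-0.2,0,0],[0,0,0],1],
    [[-0.2,0,0],[0,0,0],1],
    [[-0.2,0,0],[0,0,0],1],
    [[-0.2,0,0],[0,0,0],1],
  ],
)

```text
time_s: 13.4
ee_pos: [0.5145, 0.1302, 0.0875]
orientation: [3.142, -0.0, 3.006]
ft_force: [-0.3, 0.7, 0.7]
width: 0.0004
```

Run:
```python
from h import *
go(case2w(C,[-.024-.023,.087,.088])[0])
```

```text
t 13.4 pos [0.5145 0.1302 0.0875] case [-0.0468  0.0874] F [-0.3  0.7  0.7] w 0.0004 | tool d cm [ 0.02 -0.04 -0.05] turn [ 0.   -0.01  0.02]
```

>>> step_arm(
  series=[
    [[-0.2,0,0],[0,0,0],1],
    [[-0.2,0,0],[0,0,0],1],
    [[-0.2,0,0],[0,0,0],1],
  ],
)

```text
time_s: 13.78
ee_pos: [0.52, 0.1294, 0.0875]
orientation: [-3.141, -0.001, 3.006]
ft_force: [-1.6, 0.9, 0.5]
width: 0.0006
```

>>> step_arm(
  series=[
    [[-0.2,0,0],[0,0,0],1],
    [[-0.2,0,0],[0,0,0],1],
  ],
)

```text
time_s: 14.02
ee_pos: [0.5244, 0.1288, 0.0875]
orientation: [3.142, -0.0, 3.006]
ft_force: [-2.0, -0.9, 0.5]
width: 0.0006
```

Run:
```python
from h import *
go(case2w(C,[-.024-.023,.087,.088])[0])
s=optics.capture("side");t=optics.capture("top")
k=lambda im,x,y:cv2.resize(im[y:y+100,x:x+130,::-1],None,fx=3,fy=3,interpolation=cv2.INTER_CUBIC)
cv2.imwrite("pics/g4.png",np.hstack([k(s,210,160),k(t,205,155)]))
```

```text
t 14.03 pos [0.5244 0.1288 0.0875] case [-0.0369  0.0874] F [-2.  -0.9  0.5] w 0.0006 | tool d cm [ 1.01 -0.04 -0.05] turn [ 0.   -0.01  0.01]
```

View pics/g4.png

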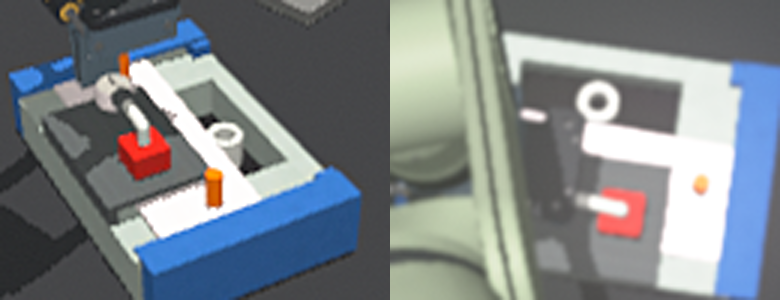

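Left end has advanced about 10 mm at 2 N; its stud is at (124,65) in the side crop, against (112,63) before. Crossing above the indicator to the right stud.

>>> step_arm(
  series=[
    [[1.0,0,0],[0,0,0],1],
    [[0.6,0,-2],[0,0,0],1],
    [[0,0,-4.3],[0,0,0],1],
    [[0,-4.5,0],[0,0,0],1],
    [[0,-4.5,0],[0,0,0],1],
    [[0,-4.5,0],[0,0,0],1],
    [[0,-4,0],[0,0,0],1],
    [[0,0,2],[0,0,0],1],
    [[0,0,3.3],[0,0,0],1],
    [[0,0,1],[0,0,0],1],
    [[-0.2,0,0],[0,0,0],1],
    [[-0.3,0,0],[0,0,0],1],
    [[-0.2,0,0],[0,0,0],1],
    [[-0.2,0,0],[0,0,0],1],
    [[-0.2,0,0],[0,0,0],1],
  ],
)

```text
time_s: 16.0
ee_pos: [0.4956, -0.0438, 0.0877]
orientation: [3.141, -0.0, 3.006]
ft_force: [-2.5, 0.4, 1.7]
width: 0.0003
```

Run:
```python
from h import *
go(case2w(C,[.005,-.087,.088])[0])
```

```text
t 16.0 pos [ 0.4956 -0.0438  0.0877] case [-0.0419 -0.0875] F [-2.5  0.4  1.7] w 0.0003 | tool d cm [-4.69  0.05 -0.03] turn [ 0.01 -0.02  0.01]
```

>>> step_arm(
  series=[
    [[-0.25,0,0],[0,0,0],1],
    [[-0.25,0,0],[0,0,0],1],
    [[-0.25,0,0],[0,0,0],1],
    [[-0.25,0,0],[0,0,0],1],
  ],
)

```text
time_s: 16.5
ee_pos: [0.5055, -0.0452, 0.0874]
orientation: [3.142, -0.0, 3.006]
ft_force: [-2.2, -0.3, 2.0]
width: 0.0004
```

>>> step_arm(
  series=[
    [[-0.2,0,0],[0,0,0],1],
    [[-0.2,0,0],[0,0,0],1],
  ],
)

```text
time_s: 16.75
ee_pos: [0.5096, -0.0458, 0.0875]
orientation: [3.141, -0.0, 3.006]
ft_force: [-1.9, -0.2, 0.5]
width: 0.0006
```

Run:
```python
from h import *
go(case2w(C,[.005,-.087,.088])[0])
```

```text
t 16.75 pos [ 0.5096 -0.0458  0.0875] case [-0.0277 -0.0876] F [-1.9 -0.2  0.5] w 0.0006 | tool d cm [-3.27  0.05 -0.05] turn [ 0.01 -0.    0.01]
```

>>> step_arm(
  series=[
    [[1.0,0,0],[0,0,0],1],
    [[0.6,0,-2],[0,0,0],1],
    [[0,0,-4.3],[0,0,0],1],
    [[0,4.5,0],[0,0,0],1],
    [[0,4.5,0],[0,0,0],1],
    [[0,4.5,0],[0,0,0],1],
    [[0,4,0],[0,0,0],1],
    [[0,0,2],[0,0,0],1],
    [[0,0,3.3],[0,0,0],1],
    [[0,0,1],[0,0,0],1],
    [[-0.25,0,0],[0,0,0],1],
    [[-0.25,0,0],[0,0,0],1],
    [[-0.25,0,0],[0,0,0],1],
    [[-0.25,0,0],[0,0,0],1],
    [[-0.25,0,0],[0,0,0],1],
    [[-0.25,0,0],[0,0,0],1],
    [[-0.25,0,0],[0,0,0],1],
  ],
)

```text
time_s: 18.88
ee_pos: [0.5345, 0.1274, 0.0875]
orientation: [-3.142, -0.001, 3.006]
ft_force: [-2.0, -0.0, 1.2]
width: 0.0003
```

>>> step_arm(
  series=[
    [[-0.25,0,0],[0,0,0],1],
    [[-0.25,0,0],[0,0,0],1],
  ],
)

```text
time_s: 19.12
ee_pos: [0.5397, 0.1267, 0.0875]
orientation: [3.142, -0.0, 3.006]
ft_force: [-3.1, 1.3, 1.8]
width: 0.0004
```

Run:
```python
from h import *
go(case2w(C,[.005,.087,.088])[0])
```

```text
t 19.12 pos [0.5397 0.1267 0.0875] case [-0.0213  0.0874] F [-3.1  1.3  1.8] w 0.0004 | tool d cm [-2.63 -0.04 -0.05] turn [ 0.   -0.01  0.01]
```

>>> step_arm(
  series=[
    [[-0.2,0,0],[0,0,0],1],
    [[-0.2,0,0],[0,0,0],1],
  ],
)

```text
time_s: 19.38
ee_pos: [0.5438, 0.1262, 0.0875]
orientation: [3.142, 0.0, 3.006]
ft_force: [-2.6, 0.2, 0.6]
width: 0.0002
```

>>> step_arm(
  series=[
    [[1.0,0,0],[0,0,0],1],
    [[0.6,0,-2],[0,0,0],1],
    [[0,0,-4.3],[0,0,0],1],
    [[0,-4.5,0],[0,0,0],1],
    [[0,-4.5,0],[0,0,0],1],
    [[0,-4.5,0],[0,0,0],1],
    [[0,-4,0],[0,0,0],1],
    [[0,0,2],[0,0,0],1],
    [[0,0,3.3],[0,0,0],1],
    [[0,0,1],[0,0,0],1],
    [[-0.25,0,0],[0,0,0],1],
    [[-0.25,0,0],[0,0,0],1],
    [[-0.25,0,0],[0,0,0],1],
    [[-0.25,0,0],[0,0,0],1],
    [[-0.25,0,0],[0,0,0],1],
    [[-0.25,0,0],[0,0,0],1],
    [[-0.25,0,0],[0,0,0],1],
  ],
)

```text
time_s: 21.5
ee_pos: [0.5212, -0.0474, 0.0876]
orientation: [3.142, -0.001, 3.006]
ft_force: [-2.3, 0.4, 2.3]
width: 0.0003
```

>>> step_arm(
  series=[
    [[-0.25,0,0],[0,0,0],1],
    [[-0.25,0,0],[0,0,0],1],
  ],
)

```text
time_s: 21.75
ee_pos: [0.5264, -0.0481, 0.0875]
orientation: [3.142, -0.0, 3.006]
ft_force: [-2.8, 0.6, 2.3]
width: 0.0002
```

Run:
```python
from h import *
go(case2w(C,[.005,-.087,.088])[0])
```

```text
t 21.75 pos [ 0.5264 -0.0481  0.0875] case [-0.0108 -0.0875] F [-2.8  0.6  2.3] w 0.0002 | tool d cm [-1.58  0.05 -0.05] turn [ 0.   -0.01  0.02]
```

>>> step_arm(
  series=[
    [[-0.2,0,0],[0,0,0],1],
    [[1.0,0,0],[0,0,0],1],
    [[0.6,0,-2],[0,0,0],1],
    [[0,0,-4.3],[0,0,0],1],
    [[0,4.5,0],[0,0,0],1],
    [[0,4.5,0],[0,0,0],1],
    [[0,4.5,0],[0,0,0],1],
    [[0,4,0],[0,0,0],1],
    [[0,0,2],[0,0,0],1],
    [[0,0,3.3],[0,0,0],1],
    [[0,0,1],[0,0,0],1],
    [[-0.25,0,0],[0,0,0],1],
    [[-0.25,0,0],[0,0,0],1],
    [[-0.25,0,0],[0,0,0],1],
    [[-0.25,0,0],[0,0,0],1],
    [[-0.25,0,0],[0,0,0],1],
    [[-0.25,0,0],[0,0,0],1],
  ],
)

```text
time_s: 23.88
ee_pos: [0.5506, 0.1252, 0.0876]
orientation: [3.142, -0.001, 3.005]
ft_force: [-2.7, 2.0, 1.3]
width: 0.0004
```

>>> step_arm(
  series=[
    [[-0.25,0,0],[0,0,0],1],
    [[-0.25,0,0],[0,0,0],1],
  ],
)

```text
time_s: 24.12
ee_pos: [0.556, 0.1245, 0.0875]
orientation: [3.142, -0.0, 3.006]
ft_force: [-2.6, 0.5, 0.4]
width: 0.0004
```

Run:
```python
from h import *
go(case2w(C,[.005,.087,.088])[0])
```

```text
t 24.12 pos [0.556  0.1245 0.0875] case [-0.005   0.0875] F [-2.6  0.5  0.4] w 0.0004 | tool d cm [-1.   -0.05 -0.05] turn [ 0.   -0.03  0.02]
```

>>> step_arm(
  series=[
    [[-0.15,0,0],[0,0,0],1],
    [[-0.15,0,0],[0,0,0],1],
    [[0.8,0,0],[0,0,0],1],
    [[0.6,0,-2],[0,0,0],1],
    [[0,0,-4.3],[0,0,0],1],
    [[0,-4.5,0],[0,0,0],1],
    [[0,-4.5,0],[0,0,0],1],
    [[0,-4.5,0],[0,0,0],1],
    [[0,-4,0],[0,0,0],1],
    [[0,0,2],[0,0,0],1],
    [[0,0,3.3],[0,0,0],1],
    [[0,0,1],[0,0,0],1],
    [[-0.25,0,0],[0,0,0],1],
    [[-0.25,0,0],[0,0,0],1],
    [[-0.2,0,0],[0,0,0],1],
    [[-0.2,0,0],[0,0,0],1],
    [[-0.2,0,0],[0,0,0],1],
    [[-0.2,0,0],[0,0,0],1],
  ],
)

```text
time_s: 26.38
ee_pos: [0.5336, -0.0491, 0.0875]
orientation: [-3.142, -0.002, 3.006]
ft_force: [-2.7, 0.1, 1.5]
width: 0.0001
```

>>> step_arm(
  series=[
    [[-0.15,0,0],[0,0,0],1],
    [[-0.15,0,0],[0,0,0],1],
  ],
)

```text
time_s: 26.62
ee_pos: [0.5371, -0.0496, 0.0875]
orientation: [3.142, -0.0, 3.006]
ft_force: [-3.1, 0.5, 2.1]
width: 0.0007
```

Run:
```python
from h import *
go(case2w(C,[.005,-.087,.088])[0])
```

```text
t 26.62 pos [ 0.5371 -0.0496  0.0875] case [ 0.     -0.0876] F [-3.1  0.5  2.1] w 0.0007 | tool d cm [-0.5   0.06 -0.05] turn [ 0.   -0.03  0.02]
```

>>> step_arm(
  series=[
    [[-0.1,0,0],[0,0,0],1],
    [[-0.1,0,0],[0,0,0],1],
  ],
)

```text
time_s: 26.88
ee_pos: [0.5392, -0.0498, 0.0875]
orientation: [3.141, -0.0, 3.006]
ft_force: [-1.3, -0.7, 1.2]
width: 0.0006
```

>>> step_arm(
  series=[
    [[-0.1,0,0],[0,0,0],1],
  ],
)

```text
time_s: 27.0
ee_pos: [0.5402, -0.0499, 0.0875]
orientation: [3.141, -0.0, 3.006]
ft_force: [-2.8, 0.8, 1.3]
width: 0.0008
```

>>> step_arm(
  series=[
    [[0.8,0,0],[0,0,0],1],
    [[0.6,0,-2],[0,0,0],1],
    [[0,0,-4.3],[0,0,0],1],
    [[0,4.5,0],[0,0,0],1],
    [[0,4.5,0],[0,0,0],1],
    [[0,4.5,0],[0,0,0],1],
    [[0,4,0],[0,0,0],1],
    [[0,0,2],[0,0,0],1],
    [[0,0,3.3],[0,0,0],1],
    [[0,0,1],[0,0,0],1],
    [[-0.25,0,0],[0,0,0],1],
    [[-0.25,0,0],[0,0,0],1],
    [[-0.15,0,0],[0,0,0],1],
    [[-0.15,0,0],[0,0,0],1],
    [[-0.15,0,0],[0,0,0],1],
    [[-0.15,0,0],[0,0,0],1],
    [[-0.15,0,0],[0,0,0],1],
  ],
)

```text
time_s: 29.12
ee_pos: [0.5618, 0.1237, 0.0875]
orientation: [-3.142, -0.002, 3.005]
ft_force: [-2.6, 0.3, 1.1]
width: 0.0008
```

>>> step_arm(
  series=[
    [[-0.1,0,0],[0,0,0],1],
    [[-0.1,0,0],[0,0,0],1],
  ],
)

```text
time_s: 29.38
ee_pos: [0.5641, 0.1234, 0.0875]
orientation: [3.142, -0.001, 3.006]
ft_force: [-2.6, 0.1, 1.1]
width: 0.0006
```

Run:
```python
from h import *
go(case2w(C,[.005,.087,.088])[0])
```

```text
t 29.38 pos [0.5641 0.1234 0.0875] case [0.0033 0.0875] F [-2.6  0.1  1.1] w 0.0006 | tool d cm [-0.17 -0.05 -0.05] turn [ 0.   -0.04  0.02]
```

>>> step_arm(
  series=[
    [[-0.1,0,0],[0,0,0],1],
  ],
)

```text
time_s: 29.5
ee_pos: [0.5653, 0.1232, 0.0875]
orientation: [3.142, -0.0, 3.006]
ft_force: [-1.5, 0.8, 0.8]
width: 0.0005
```

>>> step_arm(
  series=[
    [[-0.1,0,0],[0,0,0],1],
  ],
)

```text
time_s: 29.62
ee_pos: [0.5664, 0.1231, 0.0875]
orientation: [3.142, -0.0, 3.006]
ft_force: [-1.7, 0.6, 0.9]
width: 0.0002
```

>>> step_arm(
  series=[
    [[-0.05,0,0],[0,0,0],1],
  ],
)

```text
time_s: 29.75
ee_pos: [0.5669, 0.123, 0.0875]
orientation: [3.142, -0.0, 3.006]
ft_force: [-2.6, 1.6, 1.1]
width: 0.0006
```

>>> step_arm(
  series=[
    [[-0.05,0,0],[0,0,0],1],
    [[-0.05,0,0],[0,0,0],1],
  ],
)

```text
time_s: 30.0
ee_pos: [0.5672, 0.123, 0.0874]
orientation: [-3.142, -0.002, 3.005]
ft_force: [-4.9, 1.8, 2.3]
width: 0.0003
```

>>> step_arm(
  series=[
    [[-0.05,0,0],[0,0,0],1],
  ],
)

```text
time_s: 30.12
ee_pos: [0.5673, 0.1229, 0.0874]
orientation: [-3.141, -0.003, 3.005]
ft_force: [-6.5, 0.8, 2.6]
width: 0.0009
```

Run:
```python
from h import *
go(case2w(C,[.005,.087,.088])[0])
s=optics.capture("side");t=optics.capture("top")
k=lambda im,x,y:cv2.resize(im[y:y+100,x:x+130,::-1],None,fx=3,fy=3,interpolation=cv2.INTER_CUBIC)
cv2.imwrite("pics/g5.png",np.hstack([k(s,210,160),k(t,205,155)]))
```

```text
t 30.12 pos [0.5673 0.1229 0.0874] case [0.0065 0.0874] F [-6.5  0.8  2.6] w 0.0009 | tool d cm [ 0.15 -0.04 -0.06] turn [-0.01 -0.14  0.01]
```

The left end has stalled at TCP x=+6.5 mm with force rising, which is the stop or close to it. Bringing up the right end.

>>> step_arm(
  series=[
    [[0.9,0,0],[0,0,0],1],
    [[0.6,0,-2],[0,0,0],1],
    [[0,0,-4.3],[0,0,0],1],
    [[0,-4.5,0],[0,0,0],1],
    [[0,-4.5,0],[0,0,0],1],
    [[0,-4.5,0],[0,0,0],1],
    [[0,-4,0],[0,0,0],1],
    [[0,0,2],[0,0,0],1],
    [[0,0,3.3],[0,0,0],1],
    [[0,0,1],[0,0,0],1],
    [[-0.2,0,0],[0,0,0],1],
    [[-0.2,0,0],[0,0,0],1],
    [[-0.15,0,0],[0,0,0],1],
    [[-0.15,0,0],[0,0,0],1],
    [[-0.1,0,0],[0,0,0],1],
    [[-0.1,0,0],[0,0,0],1],
    [[-0.1,0,0],[0,0,0],1],
    [[-0.1,0,0],[0,0,0],1],
  ],
)

```text
time_s: 32.48
ee_pos: [0.5407, -0.0501, 0.0875]
orientation: [3.142, -0.0, 3.006]
ft_force: [0.3, 0.6, 0.3]
width: 0.0007
```

Run:
```python
from h import *
go(case2w(C,[.0065,-.087,.088])[0])
```

```text
t 32.48 pos [ 0.5407 -0.0501  0.0875] case [ 0.0037 -0.0876] F [0.3 0.6 0.3] w 0.0007 | tool d cm [-0.28  0.06 -0.05] turn [ 0.   -0.    0.01]
```

>>> step_arm(
  series=[
    [[-0.1,0,0],[0,0,0],1],
    [[-0.1,0,0],[0,0,0],1],
  ],
)

```text
time_s: 32.72
ee_pos: [0.542, -0.0502, 0.0874]
orientation: [3.142, -0.002, 3.006]
ft_force: [-2.0, 0.7, 0.9]
width: 0.0002
```

>>> step_arm(
  series=[
    [[-0.08,0,0],[0,0,0],1],
  ],
)

```text
time_s: 32.85
ee_pos: [0.5429, -0.0504, 0.0874]
orientation: [-3.142, -0.001, 3.006]
ft_force: [-2.4, 0.2, 1.0]
width: 0.0005
```

>>> step_arm(
  series=[
    [[-0.05,0,0],[0,0,0],1],
  ],
)

```text
time_s: 32.98
ee_pos: [0.5434, -0.0505, 0.0874]
orientation: [-3.142, -0.001, 3.006]
ft_force: [-2.3, -0.2, 1.6]
width: 0.0004
```

>>> step_arm(
  series=[
    [[-0.05,0,0],[0,0,0],1],
  ],
)

```text
time_s: 33.1
ee_pos: [0.5436, -0.0505, 0.0874]
orientation: [-3.142, -0.002, 3.006]
ft_force: [-4.8, 0.1, 1.0]
width: 0.0001
```

Run:
```python
from h import *
go(case2w(C,[.0065,-.087,.088])[0])
```

```text
t 33.1 pos [ 0.5436 -0.0505  0.0874] case [ 0.0065 -0.0876] F [-4.8  0.1  1. ] w 0.0001 | tool d cm [ 0.    0.06 -0.06] turn [-0.   -0.12  0.02]
```

Both ends stop at the same TCP x (+6.5 mm), so the shutter is home and square. Going back to the left stud for bedding, with a check picture on the way.

>>> step_arm(
  series=[
    [[0.9,0,0],[0,0,0],1],
    [[0,0,-3],[0,0,0],1],
    [[0,0,-3.3],[0,0,0],1],
    [[0,4.5,0],[0,0,0],1],
    [[0,4.5,0],[0,0,0],1],
    [[0,4.5,0],[0,0,0],1],
    [[0,4,0],[0,0,0],1],
    [[0,0,2],[0,0,0],1],
    [[0,0,3.3],[0,0,0],1],
    [[0,0,1],[0,0,0],1],
    [[-0.2,0,0],[0,0,0],1],
    [[-0.2,0,0],[0,0,0],1],
    [[-0.1,0,0],[0,0,0],1],
    [[0,0,0],[0,0,0],1],
  ],
)

```text
time_s: 34.85
ee_pos: [0.5647, 0.1234, 0.0882]
orientation: [3.141, 0.001, 3.005]
ft_force: [0.7, 0.1, -0.6]
width: 0.0007
```

Run:
```python
from h import *
go(case2w(C,[.0065,.0874,.088])[0])
s=optics.capture("side");t=optics.capture("top")
k=lambda im,x,y:cv2.resize(im[y:y+100,x:x+130,::-1],None,fx=3,fy=3,interpolation=cv2.INTER_CUBIC)
cv2.imwrite("pics/g6.png",np.hstack([k(s,210,160),k(t,205,155)]))
```

```text
t 34.85 pos [0.5647 0.1234 0.0882] case [0.0038 0.0875] F [ 0.7  0.1 -0.6] w 0.0007 | tool d cm [-0.27 -0.01  0.02] turn [0.03 0.07 0.  ]
```

View pics/g6.png

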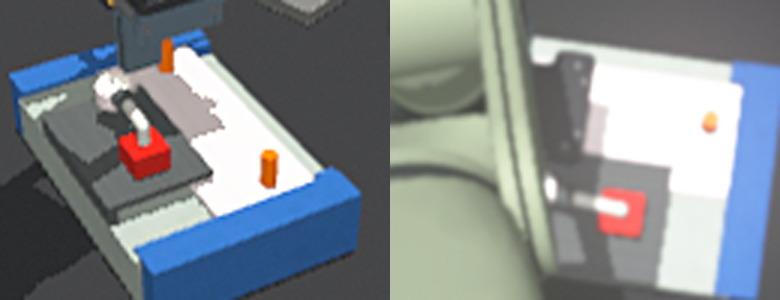

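The shutter covers the well squarely, with the studs at side crop (167,55) and (268,168). Bedding the left stud, stepping the force up.

>>> step_arm(
  series=[
    [[-0.1,0,0],[0,0,0],1],
    [[-0.1,0,0],[0,0,0],1],
    [[-0.1,0,0],[0,0,0],1],
    [[-0.1,0,0],[0,0,0],1],
  ],
)

```text
time_s: 35.45
ee_pos: [0.5673, 0.1229, 0.0874]
orientation: [-3.141, -0.002, 3.005]
ft_force: [-3.2, 1.1, 3.0]
width: 0.0004
```

>>> step_arm(
  series=[
    [[-0.1,0,0],[0,0,0],1],
    [[0,0,0],[0,0,0],1],
  ],
)

```text
time_s: 35.7
ee_pos: [0.5675, 0.1229, 0.0873]
orientation: [-3.141, -0.004, 3.005]
ft_force: [-5.5, 0.8, 3.0]
width: 0.0007
```

>>> step_arm(
  series=[
    [[-0.1,0,0],[0,0,0],1],
    [[-0.1,0,0],[0,0,0],1],
    [[0,0,0],[0,0,0],1],
  ],
)

```text
time_s: 36.08
ee_pos: [0.5679, 0.1228, 0.0873]
orientation: [-3.141, -0.007, 3.005]
ft_force: [-9.5, 2.0, 6.0]
width: 0.0003
```

>>> step_arm(
  series=[
    [[-0.1,0,0],[0,0,0],1],
    [[-0.1,0,0],[0,0,0],1],
    [[0,0,0],[0,0,0],1],
  ],
)

```text
time_s: 36.45
ee_pos: [0.5682, 0.1227, 0.0872]
orientation: [-3.141, -0.011, 3.005]
ft_force: [-12.3, 2.3, 7.5]
width: 0.0004
```

>>> step_arm(
  series=[
    [[-0.1,0,0],[0,0,0],1],
    [[-0.02,0,0],[0,0,0],1],
    [[0,0,0],[0,0,0],1],
  ],
)

```text
time_s: 36.83
ee_pos: [0.5684, 0.1227, 0.0872]
orientation: [-3.14, -0.013, 3.005]
ft_force: [-14.5, 4.1, 9.5]
width: 0.0003
```

>>> step_arm(
  series=[
    [[0,0,0],[0,0,0],1],
    [[0,0,0],[0,0,0],1],
    [[0,0,0],[0,0,0],1],
    [[0,0,0],[0,0,0],1],
  ],
)

```text
time_s: 37.33
ee_pos: [0.5684, 0.1227, 0.0872]
orientation: [-3.14, -0.013, 3.005]
ft_force: [-14.6, 3.5, 10.1]
width: 0.0004
```

>>> step_arm(
  series=[
    [[-0.03,0,0],[0,0,0],1],
    [[0,0,0],[0,0,0],1],
    [[0,0,0],[0,0,0],1],
    [[0,0,0],[0,0,0],1],
    [[0,0,0],[0,0,0],1],
    [[0,0,0],[0,0,0],1],
    [[0,0,0],[0,0,0],1],
    [[0,0,0],[0,0,0],1],
    [[0,0,0],[0,0,0],1],
    [[0,0,0],[0,0,0],1],
  ],
)

```text
time_s: 38.58
ee_pos: [0.5684, 0.1227, 0.0872]
orientation: [-3.14, -0.014, 3.005]
ft_force: [-16.3, 4.7, 10.2]
width: 0.0002
```

>>> step_arm(
  series=[
    [[0.3,0,0],[0,0,0],1],
    [[0.4,0,0],[0,0,0],1],
    [[0.6,0,0],[0,0,0],1],
    [[0,0,-3],[0,0,0],1],
    [[0,0,-3.3],[0,0,0],1],
    [[0,-4.5,0],[0,0,0],1],
    [[0,-4.5,0],[0,0,0],1],
    [[0,-4.5,0],[0,0,0],1],
    [[0,-4,0],[0,0,0],1],
    [[0,0,2],[0,0,0],1],
    [[0,0,3.3],[0,0,0],1],
    [[0,0,1],[0,0,0],1],
    [[-0.1,0,0],[0,0,0],1],
    [[0,0,0],[0,0,0],1],
  ],
)

```text
time_s: 40.33
ee_pos: [0.5401, -0.0498, 0.0886]
orientation: [3.142, 0.003, 3.006]
ft_force: [-0.2, 0.4, 0.2]
width: 0.0004
```

Run:
```python
from h import *
go(case2w(C,[.0065,-.0876,.088])[0])
```

```text
t 40.33 pos [ 0.5401 -0.0498  0.0886] case [ 0.003  -0.0874] F [-0.2  0.4  0.2] w 0.0004 | tool d cm [-0.35 -0.02  0.06] turn [0.   0.15 0.03]
```

>>> step_arm(
  series=[
    [[-0.1,0,0],[0,0,0],1],
    [[-0.1,0,0],[0,0,0],1],
    [[-0.1,0,0],[0,0,0],1],
    [[-0.1,0,0],[0,0,0],1],
    [[-0.1,0,0],[0,0,0],1],
    [[-0.1,0,0],[0,0,0],1],
    [[-0.1,0,0],[0,0,0],1],
    [[0,0,0],[0,0,0],1],
  ],
)

```text
time_s: 41.32
ee_pos: [0.5438, -0.0505, 0.0872]
orientation: [-3.142, -0.005, 3.006]
ft_force: [-5.6, -0.3, 3.8]
width: 0.0006
```

>>> step_arm(
  series=[
    [[-0.1,0,0],[0,0,0],1],
    [[-0.1,0,0],[0,0,0],1],
    [[0,0,0],[0,0,0],1],
  ],
)

```text
time_s: 41.7
ee_pos: [0.5441, -0.0506, 0.0872]
orientation: [-3.141, -0.009, 3.006]
ft_force: [-10.0, 0.9, 6.3]
width: 0.0002
```

>>> step_arm(
  series=[
    [[-0.1,0,0],[0,0,0],1],
    [[-0.1,0,0],[0,0,0],1],
    [[0,0,0],[0,0,0],1],
  ],
)

```text
time_s: 42.08
ee_pos: [0.5443, -0.0506, 0.0871]
orientation: [-3.141, -0.013, 3.006]
ft_force: [-13.4, 1.5, 10.9]
width: 0.0003
```

>>> step_arm(
  series=[
    [[-0.08,0,0],[0,0,0],1],
    [[0,0,0],[0,0,0],1],
    [[0,0,0],[0,0,0],1],
    [[0,0,0],[0,0,0],1],
    [[0,0,0],[0,0,0],1],
  ],
)

```text
time_s: 42.7
ee_pos: [0.5444, -0.0506, 0.0871]
orientation: [-3.141, -0.014, 3.006]
ft_force: [-15.1, 3.0, 12.5]
width: 0.0005
```

>>> step_arm(
  series=[
    [[0,0,0],[0,0,0],1],
    [[0,0,0],[0,0,0],1],
    [[0,0,0],[0,0,0],1],
    [[0,0,0],[0,0,0],1],
    [[0,0,0],[0,0,0],1],
    [[0,0,0],[0,0,0],1],
  ],
)

```text
time_s: 43.45
ee_pos: [0.5444, -0.0506, 0.0871]
orientation: [-3.141, -0.014, 3.006]
ft_force: [-15.1, 1.5, 12.0]
width: 0.0004
```

>>> step_arm(
  series=[
    [[0.3,0,0],[0,0,0],1],
    [[0.4,0,0],[0,0,0],1],
    [[0.6,0,0],[0,0,0],1],
    [[0,0,-3],[0,0,0],1],
    [[0,0,-3.5],[0,0,0],1],
    [[0,0,-4],[0,0,0],1],
    [[0,-5,0],[0,0,0],1],
    [[0,-5,0],[0,0,0],1],
    [[0,-5,0],[0,0,0],1],
    [[0,-5,0],[0,0,0],1],
    [[0,0,0],[0,0,0],1],
    [[0,0,0],[0,0,0],1],
  ],
)

```text
time_s: 44.95
ee_pos: [0.5109, -0.2475, 0.1924]
orientation: [3.141, 0.001, 3.005]
ft_force: [-0.6, 0.5, -0.4]
width: 0.0003
```

Run:
```python
from h import *
go([.5,-.2,.2])
s=optics.capture("side");t=optics.capture("top")
k=lambda im,x,y:cv2.resize(im[y:y+100,x:x+130,::-1],None,fx=3,fy=3,interpolation=cv2.INTER_CUBIC)
cv2.imwrite("pics/g7.png",np.hstack([k(s,210,160),k(t,205,155)]))
a=cv2.cvtColor(t,cv2.COLOR_RGB2HSV); m=cv2.inRange(a,(8,150,120),(22,255,255))
n,_,st,ce=cv2.connectedComponentsWithStats(m)
for i in range(1,n):
    if st[i,4]>4 and 200<ce[i,0]<340 and 150<ce[i,1]<260: print(ce[i],st[i,4],w2case(C,onz("top",ce[i],.08)[None]))
```

```text
t 44.95 pos [ 0.5109 -0.2475  0.1924] case [ 0.0009 -0.2872] F [-0.6  0.5 -0.4] w 0.0003 | tool d cm [ 1.73  4.56 -0.75] turn [ 0.04  0.03 -0.02]
```

View pics/g7.png

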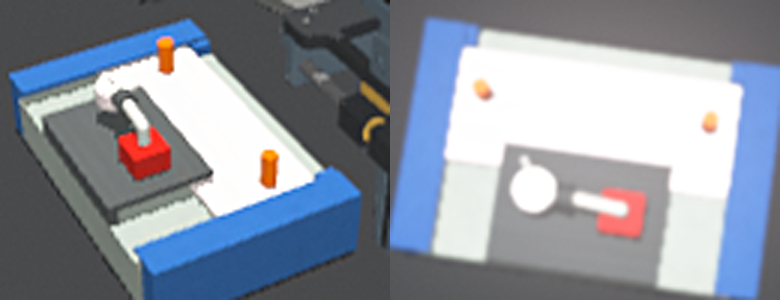

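The shutter is square with its front corners at the blue stops, studs at top crop (483,88) and (710,121). The arm is clear. One numeric check, then hand in.

Run:
```python
from h import *
for u in((235.5,184),(311.2,194.8)): print(w2case(C,onz("top",u,.08)[None]))
from bench import bot
print(bot.hand_in())
```

```text
[[0.02652181 0.08575723]]
[[ 0.02615821 -0.08779648]]
the job is handed in; nothing more can be done
None
```

The bushing is standing upright in the well and the shutter is closed over it and bedded. I handed the job in at about 45 s with the arm clear of everything; the hand-in gives no verdict.

- **Bushing:** I took the smaller of the two white rings, picked it up with 20 N and lowered it until it met the well floor. The last reading showed about 3 N of contact. A picture then showed it upright near the middle of the well.
- **Closing:** I worked the shutter shut with alternating pushes of about 2–3 N as read at the end of each move. It never jammed. Both ends stopped at the same tool position, 6.5 mm in the case's x.
- **Bedding:** I held about 15–16 N along the slide for over a second on the left stud, then about 15 N for over a second on the right. With the upward rubbing on the finger, the total reading reached about 20 N.

**Last checks:** The final picture put the studs at x = 26.5 mm (left) and 26.2 mm (right), against 28 mm at home. That is inside the 2.5 mm allowance and within my measuring error of about 2 mm. The contact stop had suggested about 29.5 mm, so the two estimates differ by some 3 mm either side of home. The picture also showed the shutter square, its front corners at the stops, and the indicator where it was. I did not re-measure the other tools; the arm was not near them apart from the neighbouring rings at pickup.

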